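# Make up a carved pilaster in the gluing jig

### The arm

A 6-joint arm with a two-finger parallel gripper is mounted at the origin on the work surface. World frame = base frame: x ahead of the robot, y to its left, z up, the work surface at z = 0. Lengths are in m, angles in rad, forces in N, time in s.
With the tool pointing down it reaches from about 0.35 to 0.725 m from the base axis. Payload 4.3 kg.
Tool frame: the origin (TCP) lies midway between the tips of the shut fingers; the grasp point (between the pads) lies 19 mm behind it; z points along the fingers, y is the line along which they close (so a half turn about z gives the same grasp; the last joint's range is limited). The gripper opens to 85 mm and grips with 20 to 120 N. Pads are 22 mm wide; open, the fingers measure 114 mm over their backs; the gripper's body (76 mm by 85 mm) begins 54 mm behind the grasp point. The pads swing forward as they close: fully open they stand 13 mm farther back than shut.
Start: joints at [-1.314, 0.377, 0.081, 1.274, 0, 1.46], TCP at [0.206, -0.537, 0.231] pointing down, gripper open.
Joint ranges: [-2.72, 2.72], [-0.84, 1.66], [-1.02, 1.22], [-1.77, 2.12], [-1.37, 1.28], [-3.14, 3.14]. Speed limits (rad/s): [2.57, 2.57, 3.14, 3.14, 3.14, 3.14].

### API

Orientations are given as a 3x3 rotation matrix whose columns are the frame's x, y, z axes.
In Python, from workcell import manip gives the robot as it stands. The module is installed in compiled form; this text tells all that it offers.
- The arm moves only by the tool carry_out, never from a script. Its argument "deltas" is a list of rows, each a list of 6 numbers: the shift along the tool's x, y, z in mm, then the turn, a rotation vector about the tool's x, y, z in degrees. A call has exactly 5 rows; each row is the pose to reach, as a shift and turn from the pose commanded when the call began, along the tool's axes at that moment; what a row does not reach only later rows make up. A row lasts 1/10 s, in which the tool goes at most 50 mm and 8.59 degrees, less where a joint would pass 70% of its speed; a pose out of reach is approached as far as the arm can. A call with a gripper value outside its range is refused whole. "claw" is the opening, from 0 (shut) to 1 (fully open), set as the call begins (left out, the last holds). The fingers move at their own pace and stop on an object; "newtons" is the grip in N (left out, the last holds). Time passes only in rows, so rows that repeat a pose let the fingers close, or fill a call up. It gives the time, the measured TCP pose, the force, the opening and the grip force at its end, in the units of the state.
- manip.observe(): the state, without advancing time (a new reading comes with each control period).
- manip.read_camera(name): name is "scene" or "side" or "wrist"; returns (picture, depth): 480x640x3 uint8, blue, green, red; 480x640 float32, m along the optical axis (not along the pixel's ray), 0 where there is no reading.
- manip.calibration(name): a dict with "mtx" (3x3 intrinsics, pixels), "rvec" (rotation vector, rad) and "tvec" (3), from world to camera coordinates, as OpenCV has them. Camera axes: x right, y down, z forward; pixel columns grow to the right and rows downward; lengths in m; the calibration is good to about 2 mm. The wrist camera is an equidistant fisheye: a pixel r from the principal point sees the ray r / f radians off the axis. A picture is of the moment at which its call begins: read the wrist's pose just before it. calibration takes no time and is no camera call; for the wrist camera it gives the pose at the moment of the call.
- manip.sign_off(): hands the job in; it is judged then, once.
The state is a dict: "clock": time; "joint_pos": joint angles; "joint_velocities": joint speeds; "joint_efforts": joint torques, N m; "ee_pos": TCP position; "tool_rot": TCP orientation; "ft_force": force on the tool from outside, world axes, zero at the start; "moment": the same for the moment, N m; "gripper_width": finger opening in m; "grasp_force": force on a finger pad.
Only numpy, scipy, OpenCV 4.12 (cv2) and the standard library are available. Lean on these libraries where they do the work, as an engineer would, in place of code of your own. Each camera call takes 0.05 s, during which the arm holds its last target. There are 200 camera calls.

### The job

Dry-assemble the small pilaster in the gluing jig: its plinth block is already lying loose in the channel, so slide the reeded shaft in after it through the open end, then the rosette block, each with its tongues under the hold-down strips, so that the row is up against the end stop. Then swing the clamp arm fully shut against the rosette block so that all joints are closed and leave it so, without disturbing the tools and the glue bottle on the bench.

Things in the scene. Friction and masses are not known exactly. Their poses are not given: they have to be found in the camera images.
- jig: Gluing jig, fixed to the bench, place and yaw vary. Plywood base 12 mm thick, 120 mm wide (own x), y = -147 to +175 mm. Origin: on the bench, on the channel's centre line. +y runs along the channel from the open mouth to the end stop; +x is the clamp pivot's side. Channel floor = base top, 12 mm up. Closed-up row, block centres at y: plinth +125, shaft +55, rosette -15.
- channel_mouth (a point): On the channel floor, centre line, where the rails begin (jig y = -30). Rails are 65 mm apart inside, 102 over all, run to the stop; their aluminium strips overhang both grooves (11.5 mm high), leaving a 50 mm slot; strip tops 28.5 mm above the bench. Before the mouth, low guides (24 mm up) flare to 84 mm at y = -56; then bare base to y = -147 for loading.
- stop_face (a point): On the channel floor, centre line, at the foot of the end stop's face (jig y = +150). Wooden stop, 58 mm above the bench.
- plinth: Plain plinth block, light wood, 50 mm long (own y), loose in the channel, tongues under the strips, 20 to 75 mm short of the stop; the next block can push it along. Origin: centre of underside. Tongues 8 mm thick, 62 mm over both; body 46 mm wide, 47 high, bevelled top. About 0.1 kg.
- shaft: Reeded shaft, light wood, 90 mm long (own y), four round reeds along its top, on the bench right way up. Origin: centre of underside. Tongues along its long sides 8 mm thick, 62 mm over both (own x); straight-sided body above 46 mm wide, top at 38 (reeds 42). About 0.15 kg. Either end may go first.
- rosette: Rosette block, light wood, round eight-petalled rosette on top, on the bench right way up. Origin: centre of underside. Tongues on the two sides across own x, 8 mm thick, 62 mm over both; body 46 mm wide (x), 50 mm long (y), top at 38 (rosette 45). About 0.09 kg. Either end may go first.
- clamp_arm (a joint): Angle (rad) of the flat steel clamp arm, 20 mm wide, 27 to 37 mm above the bench, swinging level. 0 = fully shut, along jig -x across the mouth, rubber pad on the rosette block; grows counter-clockwise seen from above; 1.57 = along jig -y beside the apron; stops at 0 and 2.2. Friction 0.25 N m, stays where left. Pad is 75 mm from the pivot: the last 0.1 rad can push the row 7 mm home.
- clamp_knob (a point): Centre of the turned wooden knob at the arm's end, 150 mm from the pivot, 57 mm above the bench. Knob upright and round, 26 mm diameter at this height, from 37 to 77 mm above the bench; can be pinched from above or pushed.
- clamp_pivot (a point): Pivot of the clamp arm (vertical axis), at jig x = +75, y = -67.5 mm, 37 mm above the bench.
- mallet: Carver's round wooden mallet lying on the bench, head 80 mm across, 245 mm long. Bystander. Origin under it, 130 mm from the handle end.
- gouge_a: Carving gouge with dark handle, 225 mm long, 29 mm thick, lying on the bench nearest the robot. Bystander. Origin under the joint of handle and blade.
- gouge_b: Carving gouge with a lighter handle, 207 mm long, 29 mm thick, lying beyond the jig. Bystander. Origin under the joint of handle and blade.
- glue_bottle: White plastic glue bottle, 52 mm across, 140 mm tall, standing on the bench. Bystander. Origin: centre of its underside.
There are look-alikes about, which are no part of the job. What is shaped like the shaft but green or yellow is not meant.

How it is judged:
On the way, in this order (a step that is already met when the one before it is completed fails the run):
1. the reeded shaft is in the channel under the strips, behind the plinth block (y of shaft in the frame of jig above 0.012 m and x of shaft in the frame of jig between -0.004 and 0.004 m and z of shaft in the frame of jig below 0.017 m and y of plinth in the frame of jig above 0.075 m), for 0.2 s.
2. the rosette block is in the channel under the strips, behind the shaft (y of rosette in the frame of jig between -0.03 and 0 m and x of rosette in the frame of jig between -0.004 and 0.004 m and z of rosette in the frame of jig below 0.017 m), for 0.2 s.
At the end, for the whole second after the job is handed in: Plinth, shaft and rosette lie in this order from the stop, flat with tongues under the strips, each within 2.5 mm of its closed-up place along the channel (4 mm sideways, turned under 0.08 rad); clamp arm within 0.035 rad of fully shut; all at rest (y of plinth in the frame of jig above 0.1225 m and y of shaft in the frame of jig between 0.0525 and 0.0575 m and y of rosette in the frame of jig between -0.0175 and -0.0125 m and x of plinth in the frame of jig between -0.004 and 0.004 m and x of shaft in the frame of jig between -0.004 and 0.004 m and x of rosette in the frame of jig between -0.004 and 0.004 m and z of each of plinth, shaft, rosette in the frame of jig below 0.015 m and angle between the y axis of each of shaft, rosette and the y axis of jig, either way round below 0.08 rad and value of joint clamp_arm below 0.035 rad and velocity of joint clamp_arm below 0.05 rad/s and linear speed of each of plinth, shaft, rosette below 0.02 m/s); the robot touches nothing.
It fails at once if a bystander tool or the glue bottle is pushed more than 30 mm (distance of any of mallet, gouge_a, gouge_b, glue_bottle from where it was at the start of the episode above 0.03 m).
It fails at once if the glue bottle is tipped over (angle between glue_bottle's own z axis and vertical above 0.5 rad).
It also fails if it takes over 72 s, if anything falls off the work surface, if the arm or the gripper's body presses on something with over 40 N, if the wrist force passes 120 N, or if a joint passes its speed limit or range.

## Working session

There is one attempt and no reset: what is moved stays moved. The work goes in short steps, Python scripts to look and compute and a tool call to move; the robot and the scene stay as the last step left them, time stands still between calls to the robot, and variables do not carry over. Pictures are saved under pics/ and viewed, at most 13 in all, crops included, and the job is handed in when it is done.

Besides the shell and the picture viewer there is one more tool, called after "Request:" as a command line: name --pt "numbers of a row" for each row, then --argument value for the rest. carry_out: Moves the arm, as the interface text tells. Its arguments: {"type":"object","properties":{"deltas":{"type":"array"},"claw":{"type":"number"},"newtons":{"type":"number"}},"required":["deltas"]}

```bash
mkdir -p pics; cat > h.py <<'E'
import numpy as np, cv2
from workcell import manip
def grab(n):
    c=manip.calibration(n); p,d=manip.read_camera(n); return c,p,d
def save(n,f):
    c,p,d=grab(n); cv2.imwrite('pics/'+f+'.png',p); np.savez('pics/'+f+'.npz',p=p,d=d,m=c['mtx'],r=c['rvec'],t=c['tvec'])
def load(f): return np.load('pics/'+f+'.npz')
def pt(z,u,v,h=None,fish=False):
    """world point of pixel by depth (h None) or on plane z=h"""
    K=z['m'];R=cv2.Rodrigues(z['r'])[0];t=z['t'].ravel()
    x=(u-K[0,2])/K[0,0];y=(v-K[1,2])/K[1,1]
    if fish:
        r=np.hypot(x,y); s=np.tan(r)/r if r>1e-9 else 1; x*=s;y*=s
    ray=R.T@np.array([x,y,1.]); o=-R.T@t
    if h is None: return o+ray*z['d'][int(v),int(u)]
    return o+ray*(h-o[2])/ray[2]
E
python3 - <<'E'
from h import *
save('scene','s0'); save('side','d0')
s=manip.observe(); print(s)
E
```

```text
{'clock': 0.1, 'joint_pos': array([-1.31432074e+00,  3.77998374e-01,  7.98032475e-02,  1.27439766e+00,
       -9.60151890e-06,  1.46052123e+00]), 'joint_velocities': array([-0.00022532, -0.00218981,  0.00266104,  0.00030474,  0.00138351,
       -0.00048635]), 'joint_efforts': array([ 1.12263435e-03, -4.64693463e+01,  2.70582980e+01,  1.20554381e-02,
       -1.50915266e-04, -3.56933597e-06]), 'ee_pos': array([ 0.20605728, -0.53620265,  0.23046647]), 'tool_rot': array([[ 9.33497466e-01,  3.58583692e-01, -4.65001154e-04],
       [ 3.58583944e-01, -9.33495872e-01,  1.73526331e-03],
       [ 1.88160468e-04, -1.78660586e-03, -9.99998386e-01]]), 'ft_force': array([-0.01183486,  0.57489138, -0.17869592]), 'moment': array([ 0.00545903, -0.03548931,  0.0240574 ]), 'grasp_force': 0.0, 'gripper_width': 0.08586698484584696}
```

View pics/s0.png

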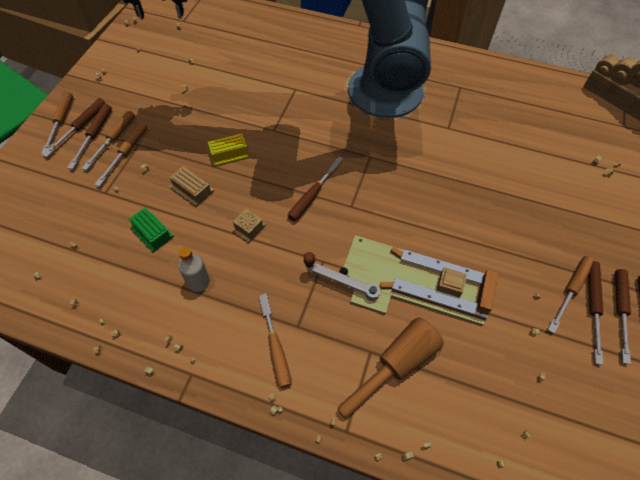

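View pics/d0.png

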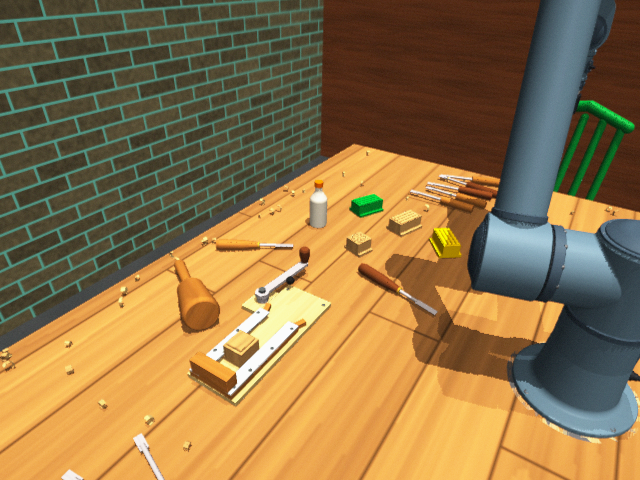

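Both views agree. The shaft candidates in the scene image are light wood (190,185), green (150,228) and yellow (228,150), so I choose the light wood one at (190,185). The rosette block is at (248,225). The jig spans (345..495, 238..320), with the plinth at (452,280), knob at (309,260), and pivot at (373,292). I'll check this in one close crop.

```bash
python3 - <<'E'
from h import *
z=load('s0');p=z['p']
a=cv2.resize(p[160:250,160:290],None,fx=4,fy=4,interpolation=cv2.INTER_CUBIC)[:240*2]
b=cv2.resize(p[230:325,300:500],None,fx=4,fy=4,interpolation=cv2.INTER_CUBIC)
cv2.imwrite('pics/cb.png',b)
cv2.imwrite('pics/ca.png',a)
for n,u,v,h in [('shaft',190,183,.04),('ros',248,221,.045),('knob',309,257,.077),('pivot',373,290,.04),('bottle',195,284,.0),('plinth',453,277,.047)]:
    print(n,pt(z,u,v,h).round(3),pt(z,u,v).round(3))
E
```

```text
shaft [ 0.51  -0.353  0.04 ] [ 0.513 -0.35   0.045]
ros [ 0.566 -0.175  0.045] [ 0.564 -0.177  0.041]
knob [ 0.624 -0.006  0.077] [ 0.625 -0.005  0.079]
pivot [0.634 0.143 0.04 ] [0.637 0.143 0.045]
bottle [ 0.735 -0.237  0.   ] [ 0.749 -0.221  0.04 ]
plinth [0.551 0.296 0.047] [0.557 0.295 0.058]
```

View pics/ca.png

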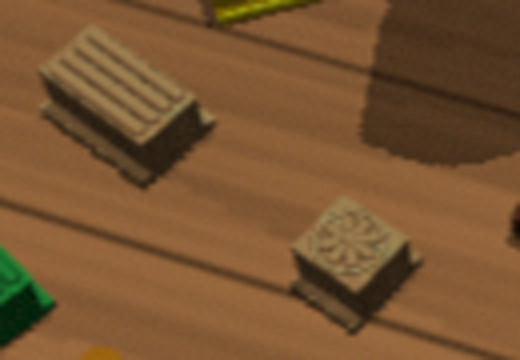

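View pics/cb.png

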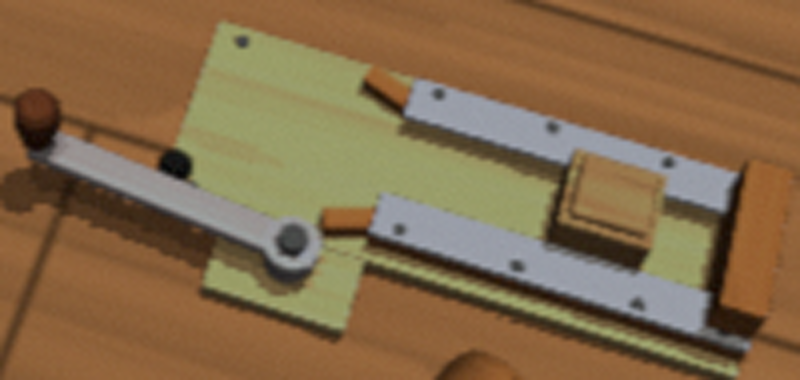

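The crops confirm a light wood shaft with four reeds, tongues along its long sides, and a rosette block whose tongues are on its lower-left and upper-right sides. Next I fit the jig pose.

```bash
python3 - <<'E'
from h import *
from scipy.optimize import least_squares
z=load('s0')
C=lambda x,y,h,o=(300,230):pt(z,x/4+o[0]-.375,y/4+o[1]-.375,h)[:2]
P=[(415,80,.0285,-.051,-.03),(403,116,.0285,-.025,-.03),(385,193,.0285,.025,-.03),(370,232,.0285,.051,-.03),(222,22,.012,-.06,-.147),(292,238,.045,.075,-.0675)]
W=np.array([C(*q[:3]) for q in P]);J=np.array([q[3:] for q in P])
f=lambda s:(J@np.array([[np.cos(s[2]),-np.sin(s[2])],[np.sin(s[2]),np.cos(s[2])]]).T+s[:2]-W).ravel()
r=least_squares(f,[.57,.19,0]);print('jig',r.x,r.fun.reshape(-1,2).round(4))
k=C(38,103,.077);pv=C(292,238,.045);d=k-pv;print('knob',k,np.hypot(*d),'clamp', (np.arctan2(d[1],d[0])-r.x[2]-np.pi)%(2*np.pi))
o=(160,160)
S=np.array([C(*q,.039,o) for q in [(92,27),(198,97),(147,142),(42,72)]]);print('shaft',S.mean(0),np.arctan2(*(S[1]-S[0]+S[2]-S[3])[::-1]),S.round(3).tolist())
R=np.array([C(*q,.039,o) for q in [(347,200),(412,245),(355,290),(295,243)]]);print('ros',R.mean(0),np.arctan2(*(R[1]-R[0]+R[2]-R[3])[::-1]),R.round(3).tolist())
c,p,d=grab('wrist');print(c, manip.observe()['ee_pos'])
E
```

```text
jig [ 0.55981195  0.21003483 -0.00056208] [[-0.0011  0.0004]
 [ 0.0002  0.0011]
 [ 0.0005 -0.0016]
 [ 0.0011  0.0001]
 [-0.0003 -0.001 ]
 [-0.0004  0.0009]]
knob [ 0.620024  -0.0068781] 0.1491951550420494 clamp 1.469614395747132
shaft [ 0.50349439 -0.35758967] 1.2693578458745784 [[0.47, -0.393], [0.496, -0.308], [0.537, -0.323], [0.511, -0.406]]
ros [ 0.56228262 -0.17858263] 1.2226588949951196 [[0.535, -0.194], [0.551, -0.146], [0.59, -0.165], [0.573, -0.21]]
{'mtx': array([[371.64829954,   0.        , 321.72775007],
       [  0.        , 371.64829954, 238.45874173],
       [  0.        ,   0.        ,   1.        ]]), 'rvec': array([-2.38550171,  1.63960619,  0.24227668]), 'tvec': array([-0.5730317 , -0.03657004,  0.37887613])} [ 0.20608518 -0.53629958  0.23058746]
```

```bash
cat >> h.py <<'E'
from scipy.spatial.transform import Rotation as Ro
def go(x,y,z,a):
    s=manip.observe();R=np.array(s['tool_rot']);a=np.radians(a)
    Y=np.array([np.cos(a),np.sin(a),0]);Z=np.array([0,0,-1.]);T=np.c_[np.cross(Y,Z),Y,Z]
    e=np.array([x,y,z])-s['ee_pos']
    print('delta',(R.T@e*1000).round(1),np.degrees(Ro.from_matrix(R.T@T).as_rotvec()).round(2),'t',s['clock'])
E
python3 - <<'E'
from h import *
go(.503,-.357,.17,-17.3)
E
```

```text
delta [341.5 -60.8  60.7] [-8.000e-02 -5.000e-02 -5.169e+01] t 0.15
```

Request:
carry_out --pt "48 -9 9 0 0 -8" --pt "97 -17 17 0 0 -16" --pt "146 -26 26 0 0 -24" --pt "195 -35 35 0 0 -32" --pt "243 -43 43 0 0 -40" --claw 1

```text
clock: 0.65
ee_pos: [0.4181, -0.4085, 0.1878]
tool_rot: [[0.48, 0.877, -0.0], [0.877, -0.48, 0.0], [0.0, -0.001, -1.0]]
ft_force: [-0.1, -0.7, 0.6]
gripper_width: 0.0856
grasp_force: 0.0
```

```bash
python3 - <<'E'
from h import *
go(.503,-.357,.17,-17.3)
E
```

```text
delta [85.9 49.8 17.8] [-3.000e-02 -1.000e-02 -1.137e+01] t 0.65
```

Request:
carry_out --pt "35 20 7 0 0 -6" --pt "70 40 14 0 0 -11.4" --pt "86 50 18 0 0 -11.4" --pt "86 50 18 0 0 -11.4" --pt "86 50 18 0 0 -11.4"

```text
clock: 1.15
ee_pos: [0.5017, -0.3592, 0.1702]
tool_rot: [[0.303, 0.953, -0.001], [0.953, -0.303, -0.0], [-0.001, -0.001, -1.0]]
ft_force: [0.4, -0.7, 0.0]
gripper_width: 0.0855
grasp_force: 0.0
```

```bash
python3 - <<'E'
from h import *
save('wrist','w1'); go(.503,-.357,.17,-17.3)
z=load('w1'); p=z['p']
K=z['m'];Rm=cv2.Rodrigues(z['r'])[0]; print('cam',-Rm.T@z['t'].ravel(), Rm[2])
# project predicted shaft corners
E
```

```text
delta [3.1 0.8 0.5] [-0.04  0.04 -0.39] t 1.2
cam [ 0.52349688 -0.28921373  0.31172217] [-0.0877448  -0.27218781 -0.95823517]
```

View pics/w1.png

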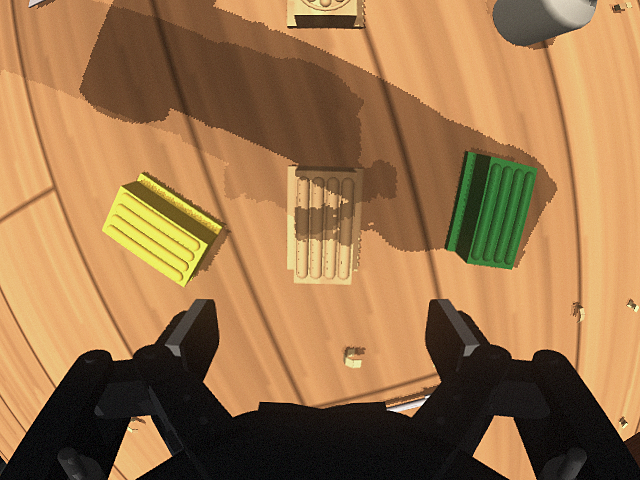

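```bash
python3 - <<'E'
from h import *
z=load('w1')
a=pt(z,325.5,172,.040,True);b=pt(z,324.5,284,.036,True);print(a,b,(a+b)/2,np.hypot(*(a-b)[:2]),np.degrees(np.arctan2(*(a-b)[1::-1])))
for u,v in[(325,220),(292,250),(230,250)]: print(pt(z,u,v,None,True))
p=cv2.resize(z['p'][150:300,270:380],None,fx=4,fy=4,interpolation=cv2.INTER_CUBIC);cv2.imwrite('pics/w1c.png',p)
E
```

```text
[ 0.51665528 -0.31887747  0.04      ] [ 0.48872644 -0.40479265  0.036     ] [ 0.50269086 -0.36183506  0.038     ] 0.09034067589321255 71.99197470950274
[ 0.50507206 -0.35436063  0.03564443]
[ 0.46808232 -0.37760723  0.00800253]
[ 0.41254103 -0.36314767 -0.00061288]
```

View pics/w1c.png

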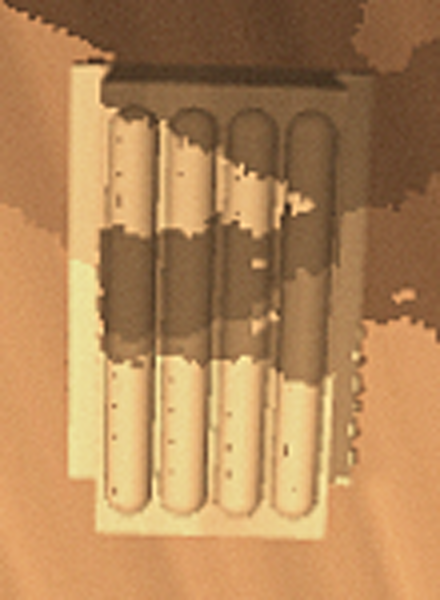

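The crop shows the shaft's body top: far edge centre at pixel (326,170.5), near edge centre at (322.8,284).

```bash
python3 - <<'E'
from h import *
z=load('w1')
a=pt(z,326.2,170.5,.038,True);b=pt(z,322.8,284.2,.038,True);c=(a+b)/2;t=np.degrees(np.arctan2(*(a-b)[1::-1]));print(c,np.hypot(*(a-b)[:2]),t)
go(c[0],c[1],.05,t-90)
E
```

```text
[ 0.50253034 -0.36094672  0.038     ] 0.09056753625213541 70.7846139910659
delta [ -0.7   1.6 120.5] [-0.04  0.04  1.53] t 1.2
```

Request:
carry_out --pt "-0.7 1.6 40 0 0 1.5" --pt "-0.7 1.6 85 0 0 1.5" --pt "-0.7 1.6 125 0 0 1.5" --pt "-0.7 1.6 151 0 0 1.5" --pt "-0.7 1.6 151 0 0 1.5"

```text
clock: 1.7
ee_pos: [0.4992, -0.3588, 0.0156]
tool_rot: [[0.33, 0.944, -0.007], [0.944, -0.33, 0.005], [0.003, -0.008, -1.0]]
ft_force: [-1.7, 0.7, 0.9]
gripper_width: 0.0854
grasp_force: 0.0
```

Request:
carry_out --pt "0 0 0 0 0 0" --pt "0 0 0 0 0 0" --pt "0 0 0 0 0 0" --pt "0 0 0 0 0 0" --pt "0 0 0 0 0 0" --claw 0 --newtons 50

```text
clock: 2.2
ee_pos: [0.5051, -0.3618, 0.0222]
tool_rot: [[0.327, 0.945, 0.003], [0.945, -0.327, -0.004], [-0.003, 0.004, -1.0]]
ft_force: [-0.8, -1.3, 7.2]
gripper_width: 0.0451
grasp_force: 53.4
```

```bash
python3 - <<'E'
from h import *
go(.503,-.361,.16,-19.2); s=manip.observe();print(s['gripper_width'],s['grasp_force'],s['ee_pos'],s['ft_force'])
E
```

```text
delta [  -0.3   -1.7 -137.8] [0.25 0.15 0.1 ] t 2.2
0.04510619670932022 53.433271050453186 [ 0.50514236 -0.36184716  0.02221532] [-0.76385459 -1.27610917  7.17861494]
```

Request:
carry_out --pt "0 -1.7 -20 0 0 0" --pt "0 -1.7 -50 0 0 0" --pt "0 -1.7 -90 0 0 0" --pt "0 -1.7 -110 0 0 0" --pt "0 -1.7 -110 0 0 0"

```text
clock: 2.7
ee_pos: [0.5045, -0.3615, 0.1341]
tool_rot: [[0.327, 0.945, 0.007], [0.945, -0.327, -0.006], [-0.003, 0.008, -1.0]]
ft_force: [-0.1, -0.4, -1.9]
gripper_width: 0.045
grasp_force: 52.6
```

```bash
python3 - <<'E'
from h import *
save('side','d2')
go(.560,.105,.13,0); s=manip.observe();print(s['gripper_width'],s['grasp_force'],s['ee_pos'],s['ft_force'])
E
```

```text
delta [ 4.585e+02 -9.860e+01  2.000e-01] [  0.23   0.15 -19.08] t 2.75
0.04472941681845088 52.56091296672821 [ 0.50333372 -0.36056585  0.13147494] [-0.52241247 -0.14143554 -2.39453255]
```

Request:
carry_out --pt "45 -10 0 0.2 0.1 -4" --pt "91 -20 0 0.2 0.1 -8" --pt "137 -29 0 0.2 0.1 -12" --pt "183 -39 0 0.2 0.1 -16" --pt "229 -49 0 0.2 0.1 -19"

```text
clock: 3.25
ee_pos: [0.5291, -0.1248, 0.1273]
tool_rot: [[-0.001, 1.0, -0.006], [1.0, 0.001, 0.003], [0.004, -0.006, -1.0]]
ft_force: [0.7, 1.2, -1.9]
gripper_width: 0.045
grasp_force: 52.5
```

```bash
python3 - <<'E'
from h import *
go(.560,.105,.13,0)
E
```

```text
delta [229.8  31.   -2.1] [-0.36 -0.2   0.03] t 3.25
```

Request:
carry_out --pt "48 7 0 0 0 0" --pt "97 14 0 0 0 0" --pt "145 20 0 0 0 0" --pt "193 27 0 0 0 0" --pt "225 31 0 0 0 0"

```text
clock: 3.75
ee_pos: [0.5604, 0.101, 0.1276]
tool_rot: [[-0.001, 1.0, -0.006], [1.0, 0.001, 0.003], [0.003, -0.006, -1.0]]
ft_force: [-0.1, 0.3, -1.3]
gripper_width: 0.0448
grasp_force: 52.5
```

```bash
python3 - <<'E'
from h import *
save('wrist','w2'); go(.560,.12,.13,0)
E
```

```text
delta [14.8 -0.7 -2.2] [-0.33 -0.4   0.28] t 3.8
```

View pics/w2.png

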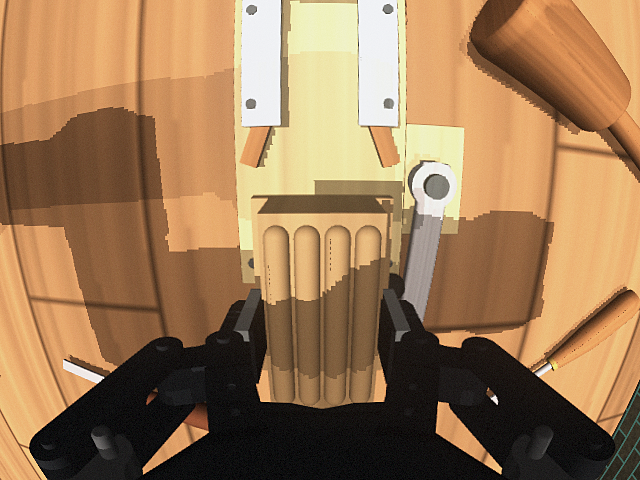

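The wrist view shows strip ends at (243..281,126) and (358..400,126), the pivot at (437,186), and the held shaft's far top edge from (258,212) to (388,212). I'll compute the shaft's offset from the channel.

```bash
python3 - <<'E'
from h import *
z=load('w2')
for n,u,v,h in [('Lo',242.5,126,.0285),('Li',281.5,127,.0285),('Ri',358,127,.0285),('Ro',400,126,.0285),('Li far',284,2,.0285),('Ri far',355.5,2,.0285),('baseL',236,120,.012),('baseR',405.5,120,.012)]: print(n,pt(z,u,v,h,True).round(4))
zt=.1276-.0215+.038
for u,v in [(260,212),(387,212),(264,226),(380.5,226),(268,395),(377,395)]: print('sh',pt(z,u,v,zt+.003,True).round(4))
p=z['p'][190:410,230:420];cv2.imwrite('pics/w2c.png',cv2.resize(p,None,fx=2.7,fy=2.7,interpolation=cv2.INTER_CUBIC))
E
```

```text
Lo [0.5079 0.179  0.0285]
Li [0.5335 0.1775 0.0285]
Ri [0.5826 0.1775 0.0285]
Ro [0.61   0.179  0.0285]
Li far [0.5349 0.2625 0.0285]
Ri far [0.5811 0.2623 0.0285]
baseL [0.4997 0.1838 0.012 ]
baseR [0.6172 0.1837 0.012 ]
sh [0.5391 0.1473 0.1471]
sh [0.5822 0.1474 0.1471]
sh [0.5403 0.1424 0.1471]
sh [0.5802 0.1425 0.1471]
sh [0.5373 0.0686 0.1471]
sh [0.5835 0.0688 0.1471]
```

Request:
carry_out --pt "12 -1 20 -0.3 -0.3 0.2" --pt "22 -2 45 -0.3 -0.3 0.2" --pt "22 -2 65 -0.3 -0.3 0.2" --pt "22 -2 80 -0.3 -0.3 0.2" --pt "22 -2 80 -0.3 -0.3 0.2"

```text
clock: 4.3
ee_pos: [0.5556, 0.1195, 0.0456]
tool_rot: [[0.005, 1.0, -0.006], [1.0, -0.005, -0.004], [-0.004, -0.006, -1.0]]
ft_force: [-1.1, -0.0, -1.4]
gripper_width: 0.0446
grasp_force: 52.4
```

```bash
python3 - <<'E'
from h import *
go(.5588,.123,.0345,0);s=manip.observe();print(s['ee_pos'],s['ft_force'])
E
```

```text
delta [ 3.5  3.2 11.1] [-0.36  0.23 -0.28] t 4.3
[0.55563785 0.1195364  0.04563788] [-1.14020561 -0.03202274 -1.36930538]
```

Request:
carry_out --pt "2 1 5 -0.3 0 0" --pt "2 1 9 -0.3 0 0" --pt "2 1 9 -0.3 0 0" --pt "2 1 9 -0.3 0 0" --pt "2 1 9 -0.3 0 0"

```text
clock: 4.8
ee_pos: [0.5612, 0.122, 0.0415]
tool_rot: [[0.005, 1.0, 0.008], [1.0, -0.005, -0.003], [-0.003, 0.008, -1.0]]
ft_force: [0.2, 0.7, -2.3]
gripper_width: 0.0449
grasp_force: 52.5
```

```bash
python3 - <<'E'
from h import *
go(.5588,.123,.0345,0);s=manip.observe();print(s['ee_pos'],s['ft_force'])
E
```

```text
delta [ 1.  -2.5  7. ] [ 0.48  0.17 -0.29] t 4.8
[0.56124893 0.12198162 0.04147655] [ 0.15151522  0.66403675 -2.31214817]
```

```bash
python3 - <<'E'
from h import *
for i in range(5):
    manip.read_camera('side');s=manip.observe();print(s['ee_pos'].round(4),s['tool_rot'][:,2].round(4),s['ft_force'].round(1))
go(.5588,.123,.0345,0)
E
```

```text
[0.5612 0.122  0.0414] [ 0.0083 -0.003  -1.    ] [-0.3 -0.2 -2.3]
[0.5611 0.122  0.0413] [ 0.0082 -0.003  -1.    ] [ 0.1  0.4 -1.1]
[0.5611 0.122  0.0413] [ 0.008 -0.003 -1.   ] [-0.  -0.5 -1.8]
[0.561  0.122  0.0412] [ 0.0079 -0.003  -1.    ] [-1.1  0.1 -1. ]
[0.5609 0.122  0.0411] [ 0.0077 -0.0031 -1.    ] [ 0.1  0.7 -2.4]
delta [ 1.  -2.2  6.6] [ 0.44  0.17 -0.28] t 5.05
```

Request:
carry_out --pt "1 -2 4 0.4 0 -0.3" --pt "1 -2 6 0.4 0 -0.3" --pt "1 -2 6 0.4 0 -0.3" --pt "1 -2 6 0.4 0 -0.3" --pt "1 -2 6 0.4 0 -0.3"

```text
clock: 5.55
ee_pos: [0.5587, 0.123, 0.0348]
tool_rot: [[-0.0, 1.0, 0.0], [1.0, 0.0, -0.003], [-0.003, 0.0, -1.0]]
ft_force: [0.2, -0.5, -1.9]
gripper_width: 0.0448
grasp_force: 52.5
```

```bash
python3 - <<'E'
from h import *
go(.5588,.123,.0345,0);s=manip.observe();print(s['ee_pos'],s['ft_force'])
E
```

```text
delta [0.  0.1 0.3] [0.01 0.18 0.01] t 5.55
[0.55874285 0.12295899 0.03477976] [ 0.18698311 -0.5313994  -1.89241802]
```

Request:
carry_out --pt "6 0 0 0 0 0" --pt "14 0 0 0 0 0" --pt "22 0 0 0 0 0" --pt "30 0 0 0 0 0" --pt "36 0 0 0 0 0"

```text
clock: 6.05
ee_pos: [0.5587, 0.1601, 0.0347]
tool_rot: [[-0.001, 1.0, 0.0], [1.0, 0.001, -0.003], [-0.003, 0.0, -1.0]]
ft_force: [0.6, 0.6, -1.2]
gripper_width: 0.0448
grasp_force: 52.5
```

```bash
python3 - <<'E'
from h import *
go(.5588,.263,.0345,0);s=manip.observe();print(s['ee_pos'],s['ft_force'],s['moment'])
E
```

```text
delta [ 1.029e+02  2.000e-01 -1.000e-01] [0.02 0.17 0.06] t 6.05
[0.55871219 0.16008801 0.03472916] [ 0.57637298  0.63201234 -1.22375867] [0.04680729 0.01363266 0.04020501]
```

Request:
carry_out --pt "15 0 0 0 0 0" --pt "30 0 0 0 0 0" --pt "45 0 0 0 0 0" --pt "60 0 0 0 0 0" --pt "75 0 0 0 0 0"

```text
clock: 6.55
ee_pos: [0.5587, 0.2354, 0.0345]
tool_rot: [[-0.001, 1.0, 0.0], [1.0, 0.001, -0.003], [-0.003, 0.0, -1.0]]
ft_force: [-0.6, -0.9, -2.5]
gripper_width: 0.0446
grasp_force: 52.5
```

Request:
carry_out --pt "5 0 0 0 0 0" --pt "10 0 0 0 0 0" --pt "15 0 0 0 0 0" --pt "18 0 0 0 0 0" --pt "20 0 0 0 0 0"

```text
clock: 7.05
ee_pos: [0.5588, 0.2539, 0.0344]
tool_rot: [[0.0, 1.0, 0.0], [1.0, -0.0, -0.003], [-0.003, 0.0, -1.0]]
ft_force: [-0.9, -0.0, -1.4]
gripper_width: 0.0451
grasp_force: 52.5
```

```bash
python3 - <<'E'
from h import *
save('scene','s3')
go(.5588,.263,.0345,0);s=manip.observe();print(s['ee_pos'],s['ft_force'],s['moment'])
E
```

```text
delta [ 8.9  0.  -0.1] [0.02 0.17 0.01] t 7.1
[0.55876146 0.25414702 0.03443689] [ 0.25278233 -0.26132824 -1.60117152] [ 0.02759118 -0.01786116  0.02281136]
```

Request:
carry_out --pt "3 0 0 0 0 0" --pt "6 0 0 0 0 0" --pt "8 0 0 0 0 0" --pt "9 0 0 0 0 0" --pt "10 0 0 0 0 0"

```text
clock: 7.6
ee_pos: [0.5588, 0.2637, 0.0344]
tool_rot: [[-0.0, 1.0, 0.001], [1.0, 0.0, -0.004], [-0.004, 0.001, -1.0]]
ft_force: [0.4, -2.2, -0.5]
gripper_width: 0.0444
grasp_force: 52.5
```

```bash
python3 - <<'E'
from h import *
go(.5588,.263,.0345,0);s=manip.observe();print(s['ee_pos'],s['ft_force'],s['moment'])
E
```

```text
delta [-0.7 -0.  -0.1] [0.03 0.23 0.01] t 7.6
[0.55880395 0.26370953 0.03442117] [ 0.41917752 -2.15664923 -0.49883881] [-0.46463487 -0.03955767  0.02638153]
```

Request:
carry_out --pt "1 0 0 0 0 0" --pt "2 0 0 0 0 0" --pt "3 0 0 0 0 0" --pt "3 0 0 0 0 0" --pt "3 0 0 0 0 0"

```text
clock: 8.1
ee_pos: [0.5588, 0.2637, 0.0344]
tool_rot: [[0.001, 1.0, 0.0], [1.0, -0.001, -0.01], [-0.01, 0.0, -1.0]]
ft_force: [0.3, -9.0, 0.5]
gripper_width: 0.0446
grasp_force: 52.9
```

Request:
carry_out --pt "0 0 0 0 0 0" --pt "0 0 0 0 0 0" --pt "0 0 -2 0 0 0" --pt "0 0 -25 0 0 0" --pt "0 0 -70 0 0 0" --claw 1

```text
clock: 8.6
ee_pos: [0.5557, 0.2666, 0.1017]
tool_rot: [[-0.001, 1.0, -0.007], [1.0, 0.001, -0.005], [-0.005, -0.007, -1.0]]
ft_force: [1.0, 0.8, -0.1]
gripper_width: 0.0855
grasp_force: 0.0
```

```bash
python3 - <<'E'
from h import *
go(.556,-.205,.17,-20)
E
```

```text
delta [-472.    -0.5  -65.9] [-0.35  0.36 20.04] t 8.6
```

Request:
carry_out --pt "-30 0 -40 0 0 0" --pt "-77 0 -55 0 0 0" --pt "-126 0 -66 0 0 0" --pt "-175 0 -66 0 0 0" --pt "-224 0 -66 0 0 0"

```text
clock: 9.1
ee_pos: [0.5595, 0.0422, 0.1724]
tool_rot: [[-0.001, 1.0, 0.003], [1.0, 0.001, -0.003], [-0.003, 0.003, -1.0]]
ft_force: [0.2, -0.4, 1.0]
gripper_width: 0.0855
grasp_force: 0.0
```

Request:
carry_out --pt "-49 0 0 0 0 4" --pt "-98 0 0 0 0 9" --pt "-147 0 0 0 0 14" --pt "-196 0 0 0 0 20" --pt "-240 0 0 0 0 20"

```text
clock: 9.6
ee_pos: [0.5591, -0.1987, 0.1725]
tool_rot: [[0.344, 0.939, 0.002], [0.939, -0.344, -0.003], [-0.002, 0.003, -1.0]]
ft_force: [0.5, 0.4, -0.2]
gripper_width: 0.0854
grasp_force: 0.0
```

Request:
carry_out --pt "0 0 0 0 0 0" --pt "0 0 0 0 0 0" --pt "0 0 0 0 0 0" --pt "0 0 0 0 0 0" --pt "0 0 0 0 0 0"

```text
clock: 10.1
ee_pos: [0.559, -0.1951, 0.172]
tool_rot: [[0.34, 0.941, 0.0], [0.941, -0.34, -0.003], [-0.003, 0.001, -1.0]]
ft_force: [-0.4, 0.5, -0.6]
gripper_width: 0.0856
grasp_force: 0.0
```

```bash
python3 - <<'E'
from h import *
save('wrist','w4'); go(.562,-.18,.05,-20)
p=load('w4')['p'];cv2.imwrite('pics/w4c.png',cv2.resize(p[90:390,170:470],None,fx=2,fy=2,interpolation=cv2.INTER_CUBIC))
E
```

```text
delta [ 15.7  -2.6 121.9] [0.08 0.15 0.13] t 10.15
```

View pics/w4c.png

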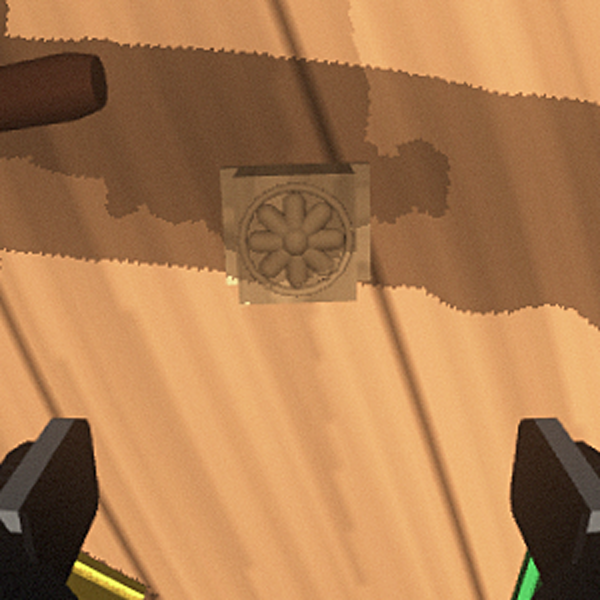

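The crop shows the rosette body top with its far edge centre at full-image pixel (317.5,178) and near edge at (318.7,242). A gouge handle end is at (222,132).

```bash
python3 - <<'E'
from h import *
z=load('w4')
a=pt(z,317.5,178,.038,True);b=pt(z,318.7,242,.038,True);c=(a+b)/2;t=np.degrees(np.arctan2(*(a-b)[1::-1]));print(c,np.hypot(*(a-b)[:2]),t)
print(pt(z,318.2,210,.045,True), pt(z,222,132,.015,True))
go(c[0],c[1],.021,t-90)
E
```

```text
[ 0.56037519 -0.18194007  0.038     ] 0.0498364660029995 71.01221197513358
[ 0.56118098 -0.1801027   0.045     ] [ 0.50782665 -0.09788976  0.015     ]
delta [ 13.4  -3.5 150.9] [ 0.08  0.15 -0.89] t 10.15
```

Request:
carry_out --pt "13 -3.5 45 0 0 -1" --pt "13 -3.5 90 0 0 -1" --pt "13 -3.5 125 0 0 -1" --pt "13 -3.5 140 0 0 -1" --pt "13 -3.5 140 0 0 -1"

```text
clock: 10.65
ee_pos: [0.5575, -0.1818, 0.0289]
tool_rot: [[0.324, 0.946, -0.005], [0.946, -0.324, -0.0], [-0.002, -0.005, -1.0]]
ft_force: [-0.3, -0.1, 0.4]
gripper_width: 0.0853
grasp_force: 0.0
```

```bash
python3 - <<'E'
from h import *
go(.5605,-.1815,.021,-19)
E
```

```text
delta [1.2 2.8 7.9] [-0.28  0.12  0.07] t 10.65
```

Request:
carry_out --pt "1 0 5 0 0 0" --pt "1 0 10 0 0 0" --pt "1 0 10 0 0 0" --pt "1 0 10 0 0 0" --pt "1 0 10 0 0 0"

```text
clock: 11.15
ee_pos: [0.5609, -0.1829, 0.0225]
tool_rot: [[0.325, 0.946, 0.002], [0.946, -0.325, -0.004], [-0.003, 0.003, -1.0]]
ft_force: [0.9, 0.6, -0.5]
gripper_width: 0.0854
grasp_force: 0.0
```

Request:
carry_out --pt "0 0 0 0 0 0" --pt "0 0 0 0 0 0" --pt "0 0 0 0 0 0" --pt "0 0 0 0 0 0" --pt "0 0 0 0 0 0" --claw 0

```text
clock: 11.65
ee_pos: [0.5607, -0.1829, 0.0222]
tool_rot: [[0.325, 0.946, 0.001], [0.946, -0.325, -0.003], [-0.003, 0.002, -1.0]]
ft_force: [-0.3, 0.5, 4.3]
gripper_width: 0.0447
grasp_force: 52.7
```

Request:
carry_out --pt "0 0 0 0 0 0" --pt "0 0 -30 0 0 0" --pt "0 0 -70 0 0 0" --pt "0 0 -110 0 0 0" --pt "0 0 -110 0 0 0"

```text
clock: 12.15
ee_pos: [0.5639, -0.1839, 0.1375]
tool_rot: [[0.325, 0.946, 0.009], [0.946, -0.325, -0.007], [-0.004, 0.011, -1.0]]
ft_force: [1.6, -0.6, -1.4]
gripper_width: 0.0448
grasp_force: 52.3
```

```bash
python3 - <<'E'
from h import *
go(.5588,.105,.13,0)
E
```

```text
delta [271.5 -98.8   5.4] [  0.6    0.31 -18.98] t 12.15
```

Request:
carry_out --pt "45 -16 0 0.3 0.3 -4" --pt "91 -33 0 0.5 0.3 -8" --pt "137 -50 0 0.5 0.3 -12" --pt "183 -67 0 0.5 0.3 -16" --pt "229 -83 0 0.5 0.3 -19"

```text
clock: 12.65
ee_pos: [0.555, 0.063, 0.1297]
tool_rot: [[-0.002, 1.0, -0.01], [1.0, 0.002, 0.004], [0.004, -0.01, -1.0]]
ft_force: [0.9, 0.7, -1.2]
gripper_width: 0.0448
grasp_force: 52.2
```

```bash
python3 - <<'E'
from h import *
go(.5588,.13,.10,0)
E
```

```text
delta [66.9  4.3 29.9] [-0.55 -0.21  0.13] t 12.65
```

Request:
carry_out --pt "35 1 5 0 0 0" --pt "62 1 20 0 0 0" --pt "62 1 45 0 0 0" --pt "62 1 70 0 0 0" --pt "62 1 80 0 0 0"

```text
clock: 13.15
ee_pos: [0.5535, 0.1236, 0.0476]
tool_rot: [[-0.001, 1.0, -0.014], [1.0, 0.001, 0.003], [0.003, -0.014, -1.0]]
ft_force: [-0.4, -0.5, -1.1]
gripper_width: 0.0446
grasp_force: 52.2
```

Request:
carry_out --pt "0 0 0 0 0 0" --pt "0 0 0 0 0 0" --pt "0 0 0 0 0 0" --pt "0 0 0 0 0 0" --pt "0 0 0 0 0 0"

```text
clock: 13.65
ee_pos: [0.5575, 0.1234, 0.0522]
tool_rot: [[0.0, 1.0, -0.006], [1.0, 0.0, 0.004], [0.004, -0.006, -1.0]]
ft_force: [-0.3, 0.1, -1.0]
gripper_width: 0.0446
grasp_force: 52.2
```

```bash
python3 - <<'E'
from h import *
save('wrist','w5');go(.5588,.14,.035,0)
p=load('w5')['p'];cv2.imwrite('pics/w5.png',p[0:480,100:520])
E
```

```text
delta [16.5  1.6 17.1] [-0.34 -0.21  0.01] t 13.7
```

View pics/w5.png

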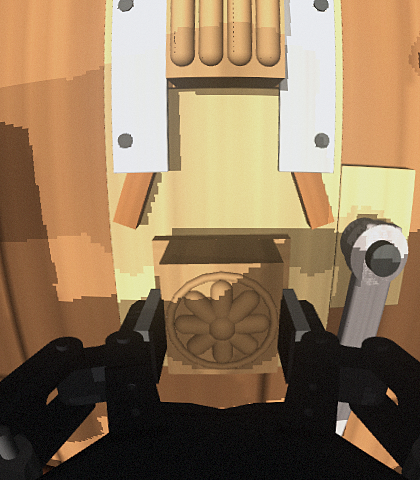

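The shaft is under the strips and the rosette is held straight. Its centre is at column 222 against the channel's 223.5.

Request:
carry_out --pt "5 1 5 -0.3 -0.2 0" --pt "10 1 10 -0.3 -0.2 0" --pt "10 1 13 -0.3 -0.2 0" --pt "10 1 13 -0.3 -0.2 0" --pt "10 1 13 -0.3 -0.2 0"

```text
clock: 14.2
ee_pos: [0.5573, 0.1336, 0.038]
tool_rot: [[-0.0, 1.0, -0.003], [1.0, 0.0, -0.0], [-0.0, -0.003, -1.0]]
ft_force: [-0.1, 0.3, -0.5]
gripper_width: 0.0445
grasp_force: 52.2
```

```bash
python3 - <<'E'
from h import *
go(.5590,.14,.035,0)
E
```

```text
delta [6.4 1.7 3. ] [-0.16  0.01  0.03] t 14.2
```

Request:
carry_out --pt "0 1.3 2 -0.2 0 0" --pt "0 1.3 3 -0.2 0 0" --pt "0 1.3 3 -0.2 0 0" --pt "3 1.3 3 -0.2 0 0" --pt "6 1.3 3 -0.2 0 0"

```text
clock: 14.7
ee_pos: [0.559, 0.1397, 0.0354]
tool_rot: [[-0.0, 1.0, 0.002], [1.0, 0.0, 0.0], [0.0, 0.002, -1.0]]
ft_force: [-0.0, -0.3, -1.0]
gripper_width: 0.0451
grasp_force: 52.2
```

```bash
python3 - <<'E'
from h import *
go(.5590,.194,.035,0);print(manip.observe()['ft_force'])
E
```

```text
delta [54.3  0.   0.4] [ 0.09 -0.01  0.  ] t 14.7
[-0.01650491 -0.33826526 -0.97367516]
```

Request:
carry_out --pt "8 0 0 0 0 0" --pt "18 0 0 0 0 0" --pt "30 0 0 0 0 0" --pt "42 0 0 0 0 0" --pt "51 0 0 0 0 0"

```text
clock: 15.2
ee_pos: [0.5588, 0.1921, 0.0353]
tool_rot: [[-0.001, 1.0, 0.002], [1.0, 0.001, 0.0], [0.0, 0.002, -1.0]]
ft_force: [0.3, -1.4, 0.6]
gripper_width: 0.0446
grasp_force: 52.3
```

Request:
carry_out --pt "1 0 0 0 0 0" --pt "2 0 0 0 0 0" --pt "3 0 0 0 0 0" --pt "3 0 0 0 0 0" --pt "3 0 0 0 0 0"

```text
clock: 15.7
ee_pos: [0.5588, 0.1924, 0.0353]
tool_rot: [[0.001, 1.0, 0.001], [1.0, -0.001, -0.002], [-0.002, 0.001, -1.0]]
ft_force: [-1.4, -5.9, 1.2]
gripper_width: 0.0447
grasp_force: 52.4
```

Request:
carry_out --pt "0 0 0 0 0 0" --pt "0 0 0 0 0 0" --pt "0 0 -2 0 0 0" --pt "0 0 -30 0 0 0" --pt "0 0 -78 0 0 0" --claw 1

```text
clock: 16.2
ee_pos: [0.5557, 0.1933, 0.1108]
tool_rot: [[-0.001, 1.0, -0.006], [1.0, 0.001, -0.001], [-0.001, -0.006, -1.0]]
ft_force: [0.7, 0.1, 1.0]
gripper_width: 0.0853
grasp_force: 0.0
```

```bash
python3 - <<'E'
from h import *
go(.605,-.03,.15,45)
E
```

```text
delta [-223.3   49.   -39.4] [ -0.36  -0.1  -44.96] t 16.2
```

Request:
carry_out --pt "-45 10 -20 0 0 -8" --pt "-90 20 -40 0 0 -16" --pt "-138 30 -45 0 0 -24" --pt "-185 40 -45 0 0 -32" --pt "-223 49 -45 0 0 -40"

```text
clock: 16.7
ee_pos: [0.6087, -0.0316, 0.1594]
tool_rot: [[-0.647, 0.763, 0.004], [0.763, 0.647, 0.0], [-0.002, 0.003, -1.0]]
ft_force: [0.0, 0.8, -0.7]
gripper_width: 0.0851
grasp_force: 0.0
```

Request:
carry_out --pt "0 0 0 0 0 -5" --pt "0 0 0 0 0 -5" --pt "0 0 0 0 0 -5" --pt "0 0 0 0 0 -5" --pt "0 0 0 0 0 -5"

```text
clock: 17.2
ee_pos: [0.6077, -0.0284, 0.1584]
tool_rot: [[-0.708, 0.706, 0.001], [0.706, 0.708, 0.0], [-0.001, 0.001, -1.0]]
ft_force: [-0.1, -0.7, 0.2]
gripper_width: 0.0857
grasp_force: 0.0
```

```bash
python3 - <<'E'
from h import *
save('wrist','w6');go(.62,-.007,.044,45)
E
```

```text
delta [  6.6  23.8 114.4] [0.06 0.05 0.07] t 17.25
```

View pics/w6.png

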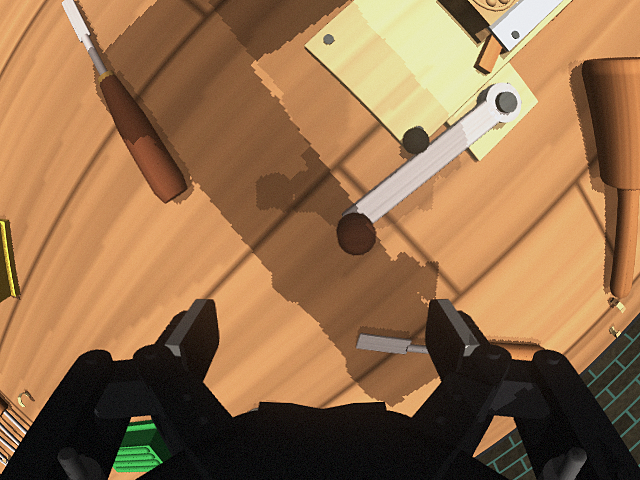

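```bash
python3 - <<'E'
from h import *
z=load('w6')
for n,u,v,h in [('knob',356,232,.077),('knob',356,236,.07),('piv',507,101,.045),('black',415,139,None),('black',409,139,None),('black',419,137,None),('gouge',360,340,.015),('screw',328,40,None)]: print(n,pt(z,u,v,h,True).round(4))
R=cv2.Rodrigues(z['r'])[0];print(-R.T@z['t'].ravel())
E
```

```text
knob [ 0.6151 -0.0051  0.077 ]
knob [ 0.6189 -0.0079  0.07  ]
piv [0.6314 0.1402 0.045 ]
black [0.6057 0.0674 0.0394]
black [0.603  0.0644 0.0379]
black [0.6061 0.0701 0.0423]
gouge [ 0.708  -0.0794  0.015 ]
screw [0.5085 0.0781 0.0107]
[0.55538623 0.02357644 0.29992959]
```

Request:
carry_out --pt "8.5 21.7 20 0 0 0" --pt "8.5 21.7 55 0 0 0" --pt "8.5 21.7 90 0 0 0" --pt "8.5 21.7 110 0 0 0" --pt "8.5 21.7 110 0 0 0" --claw 0.75

```text
clock: 17.75
ee_pos: [0.6139, -0.0071, 0.0448]
tool_rot: [[-0.708, 0.706, -0.006], [0.706, 0.708, 0.001], [0.005, -0.004, -1.0]]
ft_force: [-1.8, -0.2, -0.1]
gripper_width: 0.0641
grasp_force: 0.0
```

Request:
carry_out --pt "0 0 2 0 0 0" --pt "0 0 2 0 0 0" --pt "0 0 2 0 0 0" --pt "0 0 2 0 0 0" --pt "0 0 2 0 0 0" --claw 0 --newtons 35

```text
clock: 18.25
ee_pos: [0.6189, -0.0078, 0.0483]
tool_rot: [[-0.708, 0.707, 0.005], [0.707, 0.708, 0.001], [-0.003, 0.004, -1.0]]
ft_force: [-0.2, 2.0, 6.4]
gripper_width: 0.0243
grasp_force: 34.7
```

```bash
cat > arc.py <<'E'
from h import *
import sys
s=manip.observe();R=s['tool_rot'];p=s['ee_pos'];P=np.array([.634,.1412])
d=p[:2]-P;th=np.arctan2(-d[1],-d[0]);print('r',np.hypot(*d),'theta',th,s['ft_force'].round(1),s['gripper_width'],p)
for a in map(float,sys.argv[1:]):
    q=np.array([P[0]-.15*np.cos(a),P[1]-.15*np.sin(a),.047]);print(a,(R.T@(q-p)*1000).round(1))
E
python3 arc.py 1.4 1.25 1.1 .95 .8
```

```text
r 0.14979647329545293 theta 1.469944654269065 [-0.2  2.   6.4] 0.02429013738010563 [ 0.61891837 -0.00783532  0.04831184]
1.4 [ 8.2 -6.5  1.3]
1.25 [ 27.5 -18.    1.1]
1.1 [ 48.3 -26.6   1. ]
0.95 [ 70.2 -31.9   1. ]
0.8 [ 92.6 -33.9   0.9]
```

Gripped, and the radius agrees with 0.150. Swing along the arc.

Request:
carry_out --pt "8 -6.5 0 0 0 0" --pt "27.5 -18 0 0 0 0" --pt "48 -26.5 0 0 0 0" --pt "70 -32 0 0 0 0" --pt "92.5 -34 0 0 0 0"

```text
clock: 18.75
ee_pos: [0.5307, 0.0316, 0.0483]
tool_rot: [[-0.705, 0.709, 0.008], [0.709, 0.705, -0.004], [-0.009, 0.003, -1.0]]
ft_force: [4.7, -2.7, 1.9]
gripper_width: 0.0244
grasp_force: 34.9
```

```bash
python3 arc.py .65 .5 .35 .22 .13
```

```text
r 0.15062468971867557 theta 0.8153242169725032 [ 4.7 -2.7  1.9] 0.024364244097715534 [0.53072683 0.03155307 0.0482505 ]
0.65 [24.8  1.9  1. ]
0.5 [46.8  6.5  0.9]
0.35 [67.8 14.4  0.7]
0.22 [84.9 23.7  0.6]
0.13 [96.  31.4  0.5]
```

Request:
carry_out --pt "25 2 0 0 0 0" --pt "47 6.5 0 0 0 0" --pt "68 14 0 0 0 0" --pt "85 23.5 0 0 0 0" --pt "96 31.5 0 0 0 0"

```text
clock: 19.25
ee_pos: [0.4771, 0.1213, 0.0471]
tool_rot: [[-0.706, 0.708, -0.006], [0.708, 0.706, -0.007], [-0.001, -0.009, -1.0]]
ft_force: [-16.0, -7.7, 19.5]
gripper_width: 0.0237
grasp_force: 34.8
```

```bash
python3 arc.py .09 .06 .03 0 -.02
```

```text
r 0.15811512671338296 theta 0.12616838772638672 [-16.   -7.7  19.5] 0.023710427273843135 [0.47714168 0.12130375 0.04711034]
0.09 [-0.7  9.8  0. ]
0.06 [ 2.7 12.7 -0. ]
0.03 [ 6.  15.8 -0. ]
0.0 [ 9.3 18.9 -0.1]
-0.02 [11.4 21.  -0.1]
```

Request:
carry_out --pt "-0.5 7 0 0 0 0" --pt "1 11 0 0 0 0" --pt "3 13 0 0 0 0" --pt "6 16 0 0 0 0" --pt "9 19 0 0 0 0"

```text
clock: 19.75
ee_pos: [0.4744, 0.1404, 0.0452]
tool_rot: [[-0.706, 0.708, -0.024], [0.708, 0.706, -0.006], [0.013, -0.021, -1.0]]
ft_force: [-32.3, -5.6, 34.6]
gripper_width: 0.0239
grasp_force: 33.0
```

```bash
python3 arc.py .03 0 -.02; python3 - <<'E'
from h import *
save('scene','s7');p=load('s7')['p'];cv2.imwrite('pics/s7c.png',cv2.resize(p[200:330,300:510],None,fx=3.5,fy=3.5,interpolation=cv2.INTER_CUBIC))
E
```

```text
r 0.15960026614509978 theta 0.004850308959290359 [-32.3  -5.6  34.6] 0.023909394359283364 [0.47440161 0.14042589 0.04517786]
0.03 [-9.4  4.2 -2. ]
0.0 [-6.2  7.3 -2.1]
-0.02 [-4.1  9.4 -2.1]
```

View pics/s7c.png

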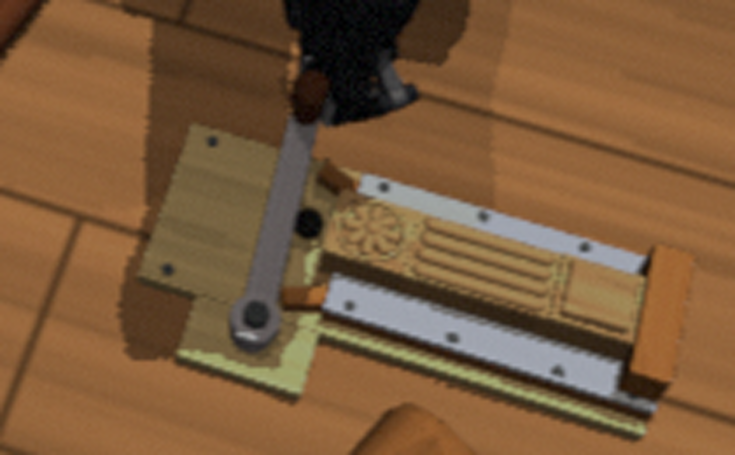

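The row is closed. The grip has slid off-centre on the knob, and the arm is still a little open. I'll release, lift, and then push the knob home with shut fingers.

Request:
carry_out --pt "0 0 0 0 0 0" --pt "0 0 0 0 0 0" --pt "0 0 -10 0 0 0" --pt "0 0 -35 0 0 0" --pt "0 0 -70 0 0 0" --claw 0.75

```text
clock: 20.3
ee_pos: [0.4888, 0.1429, 0.1166]
tool_rot: [[-0.707, 0.707, -0.0], [0.707, 0.707, -0.0], [-0.0, -0.0, -1.0]]
ft_force: [0.8, 0.3, 0.3]
gripper_width: 0.064
grasp_force: 0.0
```

```bash
python3 - <<'E'
from h import *
save('scene','s8')
z=load('s8')
for n,u,v,h in [('knob s7',389.1,223.8,.077),('piv',372.7,290,.045),]: print(n,pt(z,u,v,h).round(4))
s=manip.observe();print(s['ee_pos'],s['ft_force'])
go(.485,.085,.11,0)
p=z['p'];cv2.imwrite('pics/s8c.png',cv2.resize(p[200:310,340:480],None,fx=5,fy=5,interpolation=cv2.INTER_CUBIC))
E
```

```text
knob s7 [0.4858 0.133  0.077 ]
piv [0.6371 0.1423 0.045 ]
[0.4931608  0.1436541  0.12338991] [1.52133457 0.63118581 4.10368511]
delta [-35.6 -47.4  13.2] [ 0.59  0.17 45.  ] t 20.35
```

Request:
carry_out --pt "-8 -10 0 0 0 8" --pt "-16 -20 0 0 0 16" --pt "-24 -31 0 0 0 24" --pt "-32 -42 0 0 0 32" --pt "-36 -48 0 0 0 40" --claw 0

```text
clock: 20.85
ee_pos: [0.4821, 0.0828, 0.1174]
tool_rot: [[-0.081, 0.997, 0.004], [0.997, 0.081, -0.0], [-0.001, 0.004, -1.0]]
ft_force: [0.1, -0.2, -0.9]
gripper_width: -0.0003
grasp_force: 0.0
```

```bash
python3 - <<'E'
from h import *
go(.485,.085,.05,0)
E
```

```text
delta [ 2.1  2.8 67.4] [0.24 0.03 4.62] t 20.85
```

View pics/s8c.png

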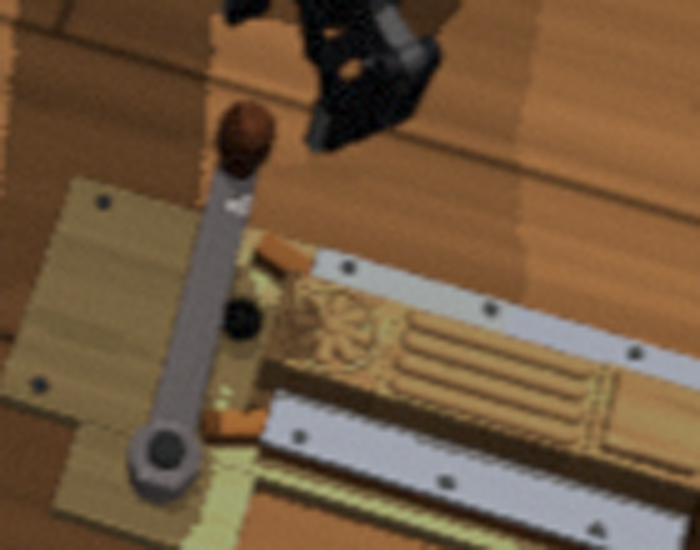

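The crop shows the arm not quite shut, with the knob at (389,225) and a small gap at the pad. I'll push it from the -y side.

Request:
carry_out --pt "2 2 20 0 0 4.6" --pt "2 2 45 0 0 4.6" --pt "2 2 64 0 0 4.6" --pt "2 2 66 0 0 4.6" --pt "2 2 66 0 0 4.6"

```text
clock: 21.35
ee_pos: [0.4832, 0.0858, 0.0507]
tool_rot: [[-0.007, 1.0, 0.002], [1.0, 0.007, -0.0], [-0.0, 0.002, -1.0]]
ft_force: [0.4, 0.5, 0.1]
gripper_width: 0.0003
grasp_force: 0.0
```

Request:
carry_out --pt "5 0 0 0 0 0" --pt "10 0 0 0 0 0" --pt "15 0 0 0 0 0" --pt "20 0 0 0 0 0" --pt "25 0 0 0 0 0"

```text
clock: 21.85
ee_pos: [0.4825, 0.1112, 0.0505]
tool_rot: [[-0.008, 1.0, 0.002], [1.0, 0.008, -0.001], [-0.001, 0.002, -1.0]]
ft_force: [-0.7, -2.0, 1.3]
gripper_width: -0.0001
grasp_force: 0.9
```

Request:
carry_out --pt "1 0 0 0 0 0" --pt "2 0 0 0 0 0" --pt "3 0 0 0 0 0" --pt "4 0 0 0 0 0" --pt "5 0 0 0 0 0"

```text
clock: 22.35
ee_pos: [0.4822, 0.1157, 0.0501]
tool_rot: [[-0.007, 1.0, 0.001], [1.0, 0.007, -0.0], [-0.0, 0.001, -1.0]]
ft_force: [-0.2, -2.0, 1.5]
gripper_width: 0.0002
grasp_force: 1.1
```

Still 2 N, which is just the arm's friction. I'll continue until it stops.

Request:
carry_out --pt "1 0 0 0 0 0" --pt "2 0 0 0 0 0" --pt "3 0 0 0 0 0" --pt "4 0 0 0 0 0" --pt "4 0 0 0 0 0"

```text
clock: 22.85
ee_pos: [0.4821, 0.1168, 0.0502]
tool_rot: [[-0.006, 1.0, 0.001], [1.0, 0.006, -0.007], [-0.007, 0.001, -1.0]]
ft_force: [-1.9, -11.2, 4.2]
gripper_width: -0.0002
grasp_force: 5.8
```

Request:
carry_out --pt "0.5 0 0 0 0 0" --pt "1 0 0 0 0 0" --pt "1.5 0 0 0 0 0" --pt "2 0 0 0 0 0" --pt "2 0 0 0 0 0"

```text
clock: 23.35
ee_pos: [0.4821, 0.1169, 0.0502]
tool_rot: [[-0.004, 1.0, 0.001], [1.0, 0.004, -0.012], [-0.012, 0.001, -1.0]]
ft_force: [-1.2, -17.3, 4.2]
gripper_width: -0.0003
grasp_force: 8.6
```

It stopped hard at the expected shut position. I'll back off, lift, and check numerically.

Request:
carry_out --pt "-4 0 0 0 0 0" --pt "-15 0 0 0 0 0" --pt "-35 0 0 0 0 0" --pt "-60 0 -20 0 0 0" --pt "-80 0 -60 0 0 0"

```text
clock: 23.85
ee_pos: [0.48, 0.0414, 0.1081]
tool_rot: [[-0.007, 1.0, -0.005], [1.0, 0.007, 0.002], [0.002, -0.005, -1.0]]
ft_force: [0.2, 0.4, -0.1]
gripper_width: -0.0001
grasp_force: 0.0
```

Request:
carry_out --pt "0 0 -20 0 0 0" --pt "0 0 -20 0 0 0" --pt "0 0 -20 0 0 0" --pt "0 0 -20 0 0 0" --pt "0 0 -20 0 0 0"

```text
clock: 24.35
ee_pos: [0.4816, 0.0424, 0.1288]
tool_rot: [[-0.008, 1.0, -0.001], [1.0, 0.008, 0.0], [0.001, -0.001, -1.0]]
ft_force: [-0.2, -0.4, 0.4]
gripper_width: -0.0002
grasp_force: 0.0
```

```bash
python3 - <<'E'
from h import *
save('scene','s9');z=load('s9');p=z['p'].astype(int);d=z['d']
v,u=np.mgrid[200:300,340:480]
W=np.array([pt(z,a,b) for a,b in zip(u.ravel(),v.ravel())])
m=(W[:,2]>.062)&(W[:,2]<.085)&(abs(W[:,0]-.484)<.05)&(abs(W[:,1]-.135)<.06)
print('knob',m.sum(),W[m].mean(0).round(4))
# same for start image
z0=load('s0')
v,u=np.mgrid[245:275,295:330];W=np.array([pt(z0,a,b) for a,b in zip(u.ravel(),v.ravel())])
m=(W[:,2]>.062)&(W[:,2]<.085);print('knob0',W[m].mean(0).round(4))
# row y-profile
v,u=np.mgrid[230:310,380:500];W=np.array([pt(z,a,b) for a,b in zip(u.ravel(),v.ravel())])
m=(abs(W[:,0]-.559)<.018)&(W[:,2]>.04)
h,e=np.histogram(W[m,1],np.arange(.15,.38,.005));print(h)
E
```

```text
knob 110 [0.4878 0.1404 0.0731]
knob0 [ 0.6241 -0.007   0.0734]
[ 5 10  6 12 34 35 35 34 34 36 33 33 33 32 36 37 36 35 35 36 32 32 38 35
 32 38 34 33 35 39 30 35 45 33 39 37 36 37 37 34 30 45 34 40 36]
```

```bash
python3 -c "
from workcell import manip
print(manip.sign_off())"
```

```text
the job is handed in; nothing more can be done
None
```

The plinth, shaft and rosette are closed up against the stop with the clamp arm fully shut, the bystanders were not touched, and the job was handed in at about 24 s; no verdict was shown.

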